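# Tip a circuit board face up onto the work plate

## Robot

A 7-joint arm with a two-finger parallel gripper is mounted at the origin on the work surface. World frame = base frame: x ahead of the robot, y to its left, z up, the work surface at z = 0. Lengths are in m, angles in rad, forces in N, time in s.
With the tool pointing down it reaches from about 0.4 to 0.85 m from the base axis. Payload 10.4 kg.
Tool frame: the origin (TCP) lies at the very end of the fingers, on their centre line; the grasp point (between the pads) lies r.grip_depth behind it (r.grip_depth is the distance from the TCP to the grasp point, in m); y points along the fingers, z is the direction in which the jaws open and shut, and the axes are right-handed (so a half turn about y gives the same grasp; the last joint's range is limited). The gripper opens to 87 mm and grips with 3 to 60 N. Pads are 19 mm wide; open, the fingers measure 117 mm over their backs; the gripper's body (75 mm by 190 mm) begins 51 mm behind the grasp point.
Start: joints at [-1.125, 0.332, -0.065, 1.46, 0.022, 1.35, -0.088], TCP at [0.282, 0.558, 0.223] pointing down, gripper open.
Joint ranges: [-2.6, 2.6], [-0.5, 2.12], [-1.47, 1.34], [0.16, 2.42], [-1.27, 4.41], [0.06, 2.06], [-2.6, 2.6]. Speed limits (rad/s): [2.22, 2.22, 2.79, 2.79, 3.14, 3.14, 3.14].

## Interface

Orientations are given as a unit quaternion [x, y, z, w].
In Python, from bench import r gives the robot as it stands.
- The arm moves only by the shell command python3 -m jog 'ROWS' [OPENING] [FORCE]. ROWS is JSON, a list of rows, each a list of 6 numbers: the shift along the tool's x, y, z in m, then the turn, a rotation vector about the tool's x, y, z in degrees. A call has 1 to 12 rows; each row shifts and turns the pose as measured when the row begins, along the tool's axes as they then stand; what a row does not reach is not made up. A row lasts 1/12 s, in which the tool goes at most 41.7 mm and 7.16 degrees, less where a joint would pass 70% of its speed; a pose out of reach is approached as far as the arm can. A call with a gripper value outside its range is refused whole. OPENING is the opening, from -1 (shut) to 1 (fully open), so that 0 is half open, set as the call begins (- or left out, the last holds). The fingers move at their own pace and stop on an object; FORCE is the grip in N (left out, the last holds). Time passes only in rows, so rows that do not move let the fingers close. It gives the time, the measured TCP pose, the force and the opening at its end, in the units of the state.
- r.read_state(): the state, without advancing time (a new reading comes with each control period).
- r.camera(name): name is "scene" or "side" or "wrist"; returns a dict with "image" (400x640x3 uint8, red, green, blue), "range_z" (400x640 float32, m along the optical axis (not along the pixel's ray), 0 where there is no reading), "K" (3x3 intrinsics, pixels), "k1" (the pictures are not rectified: a ray, as slopes to the right and down, at radius r is drawn at 1 + k1 r^2 times it, then the intrinsics apply), "R" (3x3) and "t" (3): a world point X has camera coordinates R X + t. Camera axes: x right, y down, z forward; pixel columns grow to the right and rows downward; lengths in m; the calibration is good to about 2 mm. A picture is of the moment at which its call begins.
- r.close_job(): hands the job in, once; it reports no verdict.
The state is a dict: "time": time; "joint_positions": joint angles; "joint_vel": joint speeds; "joint_torque": joint torques, N m; "ee_pos": TCP position; "eef_rot": TCP orientation; "ft_force": force on the tool from outside, world axes, zero at the start; "torque": the same for the moment, N m; "width": finger opening in m.
Only numpy, scipy, OpenCV 4.12 (cv2) and the standard library are available. Lean on these libraries where they do the work, as an engineer would, in place of code of your own. Each camera call takes 0.05 s, during which the arm holds its last target. There are 200 camera calls.

## Task

The circuit board lies face down, propped aslant on its heat sink: turn it face up onto the aluminium plate. Do not pick it up: push its raised edge with the fingertips until the other edge butts against the plate's front edge and the board tips up and over onto the plate, then push it along the plate until its leading side sits squarely against the stop bar, the whole board being on the plate. Leave the other things where they are.

Things in the scene. Friction and masses are not known exactly. Their poses are not given: they have to be found in the camera images.
- plate: Fixed bare aluminium work plate lying on the table, 100 mm deep (its x) by 260 mm wide (its y), 12 mm thick with a square upright front edge. Origin: centre of its underside, on the table (z = 0). Its x points away from the robot. The front edge, nearest the robot, is the plane x = -50 mm. Stop bar along its whole rear: from x = +42 to +50 mm, its top 22 mm above the table (10 mm above the plate).
- board: Loose green circuit board, 70 (x) x 80 (y) x 5 mm, about 70 g, black heat sink on its face: x +3 to +17, y -25 to +25, 16 mm tall. Origin: centre of the plain back; z comes out of the face. Starts face down between robot and plate, turned up to 17 degrees; the edge at +x, nearest the robot, is propped up 27 mm on the heat sink (22.8 degree slant), the other touches the table 18 to 48 mm before the plate.
- board_center (a point): Centre of the circuit board (mid-thickness, heat sink left out). When it lies face up on the plate it is 14.5 mm above the table, and 7 mm from the plate's origin along the plate's +x when an 80 mm side touches the stop bar. At the start it is 16 mm above the table, 33 mm behind the board's raised edge and 33 mm before its low one, level.
- long_board: Bystander: white breadboard, 55 x 165 x 9 mm, loose. Origin: centre of its underside.
- tape_roll: Bystander: blue roll of tape lying flat, 76 mm across, 24 mm high. Origin: centre of its underside.
- screwdriver: Bystander: screwdriver with yellow handle, 160 mm long, lying on the table along its x. Origin: its underside at mid-length.
- dish: Bystander: round shallow blue dish, 90 mm across, 14 mm high. Origin: centre of its underside.
- speaker: Bystander: small round black loudspeaker, 50 mm across, 17 mm high. Origin: centre of its underside.
- battery_box: Bystander: black battery holder with four cells, 62 x 58 x 18 mm. Origin: centre of its underside.
- mug: Bystander: white mug, 80 mm across without its handle, 92 mm high. Origin: centre of its underside.
- board_c0 (a point): Corner of the circuit board at its own -x, -y, mid-thickness (35 mm and 40 mm from its centre).
- board_c1 (a point): Corner of the circuit board at its own -x, +y, mid-thickness (35 mm and 40 mm from its centre).
- board_c2 (a point): Corner of the circuit board at its own +x, -y, mid-thickness (35 mm and 40 mm from its centre).
- board_c3 (a point): Corner of the circuit board at its own +x, +y, mid-thickness (35 mm and 40 mm from its centre).
Not all that is in view belongs to the job. Leave any pink or yellow look-alike of the board alone.

How it is judged:
On the way, in this order (a step that is already met when the one before it is completed fails the run):
1. the circuit board is tipped up on edge against the plate's front edge (angle between board's own z axis and vertical between 1.1 and 2 rad and height (world z) of board_center below 0.06 m and x of board_center in the frame of plate between -0.085 and -0.02 m), for 0.05 s.
2. it has gone over and lies face up on the plate (angle between board's own z axis and vertical below 0.15 rad and z of board_center in the frame of plate between 0.011 and 0.018 m), for 0.1 s.
At the end, for the whole second after the job is handed in: The circuit board lies still and flat on the plate, face up (within 8.6 degrees), its leading side against the stop bar (gap at most 5 mm, within 5.7 degrees of parallel), and wholly on the plate (its centre within 90 mm of the plate's middle line) (all of step 2 and x of board_center in the frame of plate between 0.002 and 0.01 m and y of board_center in the frame of plate between -0.09 and 0.09 m and angle between the x axis of board and the x axis of plate, either way round below 0.1 rad and linear speed of board below 0.02 m/s); the robot touches nothing.
It fails at once if the circuit board is lifted: every corner more than 30 mm above the table (height (world z) of each of board_c0, board_c1, board_c2, board_c3 above 0.03 m).
It fails at once if a bystander is moved more than 20 mm (distance of any of long_board, tape_roll, screwdriver, dish, speaker, battery_box, mug from where it was at the start of the episode above 0.02 m).
It also fails if it takes over 43 s, if anything falls off the work surface, if the arm or the gripper's body presses on something with over 40 N, if the wrist force passes 120 N, or if a joint passes its speed limit or range.

## Working session

There is one attempt and no reset: what is moved stays moved. The work goes in short steps, Python scripts to look and compute and a shell command to move; the robot and the scene stay as the last step left them, time stands still between calls to the robot, and variables do not carry over. Pictures are saved under pics/ and viewed, about 8 in all and at most 12, crops included, and the job is handed in when it is done.

```bash
mkdir -p pics; ls; cat > h.py <<'E'
import numpy as np, cv2
from bench import r
def snap(name,fn=None):
    c=r.camera(name)
    if fn: cv2.imwrite('pics/'+fn,c['image'][:,:,::-1])
    return c
def cloud(c):
    K,k1=c['K'],c['k1']
    v,u=np.mgrid[0:400,0:640]
    D=np.array([k1,0,0,0,0],float)
    p=cv2.undistortPoints(np.stack([u,v],-1).reshape(-1,1,2).astype(float),K,D).reshape(400,640,2)
    z=c['range_z'];X=np.dstack([p[...,0]*z,p[...,1]*z,z])
    W=(X-c['t'])@c['R']; W[z==0]=np.nan
    return W
E
python3 - <<'E'
from h import *
s=r.read_state();print(s,r.grip_depth)
for n in('scene','side'):
    c=snap(n,n+'0.png');print(n,c['k1'],c['K'],-c['R'].T@c['t'])
    np.save(n+'0.npy',np.dstack([cloud(c),c['image']]))
E
```

```text
pics
{'time': 0.0, 'joint_positions': array([-1.12459342,  0.33287888, -0.06471361,  1.46092273,  0.02160699,
        1.34989718, -0.0884701 ]), 'joint_vel': array([ 1.66936486e-04, -7.88427370e-05,  1.84713781e-03,  3.13016649e-05,
       -2.33790159e-04,  2.06381370e-03, -8.87143436e-04]), 'joint_torque': array([ 8.95584321e-05, -6.23259258e+01,  2.47710018e-02, -3.89899457e+01,
       -6.13438594e-02,  3.96535336e-02,  1.10538006e-04]), 'ee_pos': array([0.28221501, 0.55723043, 0.22175847]), 'eef_rot': array([ 0.68826499, -0.1643035 ,  0.16411822, -0.68728515]), 'ft_force': array([ 0.91396741, -0.02546183,  0.27539582]), 'torque': array([-0.06545845, -0.03069382, -0.00930784]), 'width': 0.08741832732774661} 0.0187
scene -0.09964462158331389 [[458.00839046   0.         323.67062125]
 [  0.         458.00839046 207.208795  ]
 [  0.           0.           1.        ]] [1.54433983 0.30622939 1.0719226 ]
side -0.035048241600398884 [[417.90088652   0.         323.8445007 ]
 [  0.         417.90088652 203.81520155]
 [  0.           0.           1.        ]] [ 0.07786951 -0.75160677  1.07479433]
```

View pics/scene0.png

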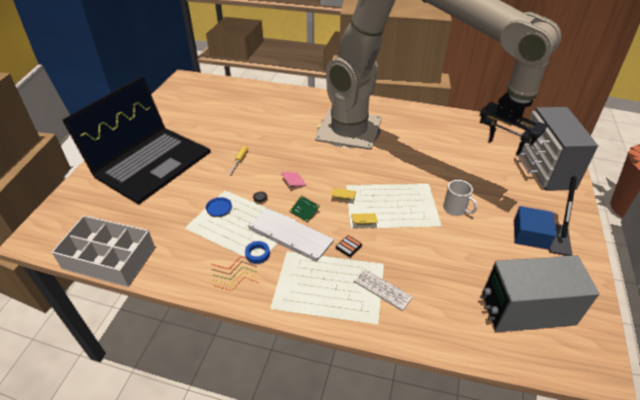

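View pics/side0.png

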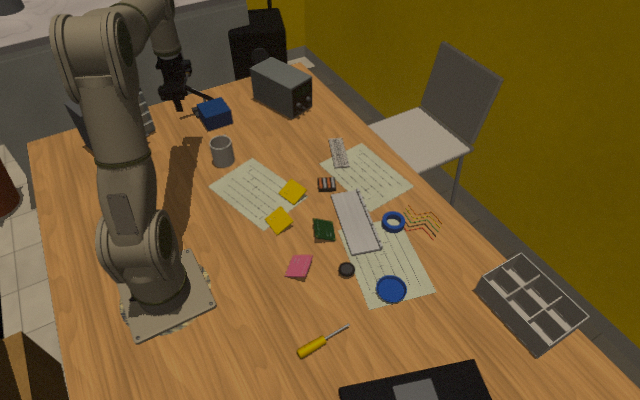

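The green board is at scene (305,208) / side (323,230). The plate is at scene (290,233) / side (355,222). The speaker, tape and battery box are nearby, and the pink and yellow decoys are closer to the robot. Next I'll measure these.

```bash
cat >> h.py <<'E'
def hsv(img): return cv2.cvtColor(np.ascontiguousarray(img.astype(np.uint8)),cv2.COLOR_RGB2HSV)
def green(img):
    h=hsv(img); return ((h[...,0]>45)&(h[...,0]<90)&(h[...,1]>90)&(h[...,2]>25))
def biggest(m):
    n,l,s,_=cv2.connectedComponentsWithStats(m.astype(np.uint8)); return l==1+np.argmax(s[1:,4])
E
python3 - <<'E'
from h import *
for n in('scene','side'):
    A=np.load(n+'0.npy');W=A[...,:3];img=A[...,3:]
    m=biggest(green(img)&(np.abs(W[...,0]-.55)<.25)&(np.abs(W[...,1])<.4)); P=W[m];P=P[~np.isnan(P).any(1)]
    print(n,'green',m.sum(),P.min(0),P.max(0),np.median(P,0))
    v,u=np.nonzero(m);print('px',u.min(),u.max(),v.min(),v.max())
    c=P.mean(0);w,V=np.linalg.eigh(np.cov((P-c).T));nz=V[:,0]*np.sign(V[2,0]);print(' ctr',c,'n',nz,'slant',np.degrees(np.arccos(nz[2])),'az',np.degrees(np.arctan2(nz[1],nz[0])), 'rms',w[0]**.5)
    q=P@np.eye(3)[:,:2];print(' rect',cv2.minAreaRect(q.astype(np.float32)))
    # plate: grayish, z 5..30mm
    h=hsv(img);z=W[...,2]
    pm=biggest((h[...,1]<45)&(h[...,2]>110)&(z>.006)&(z<.03)&(W[...,0]>.4)&(W[...,0]<.95)&(np.abs(W[...,1])<.4))
    P=W[pm];print(n,'plate',pm.sum(),np.median(P,0));b=cv2.minAreaRect(P[:,:2].astype(np.float32));print(b,cv2.boxPoints(b).tolist())
    tall=biggest((z>.04)&(W[...,0]>.3)&(W[...,0]<.9)&(np.abs(W[...,1])<.45)); 
    ob=(z>.008)&(z<.15)&(W[...,0]>.3)&(W[...,0]<.95)&(np.abs(W[...,1])<.45)
    k,l,s,_=cv2.connectedComponentsWithStats(ob.astype(np.uint8))
    for i in range(1,k):
        if s[i,4]>25:
            P=W[l==i];print('  ob',s[i,:4],np.round(np.median(P,0),3),np.round(P.min(0),3),np.round(P.max(0),3),np.median(img[l==i],0))
E
```

```text
scene green 338 [ 0.47431351 -0.07550688  0.00069936] [0.54994582 0.00749794 0.03179293] [ 0.51419718 -0.03216784  0.01731217]
px 292 316 198 219
 ctr [ 0.51421213 -0.03274515  0.0168524 ] n [ 0.34723205 -0.15906422  0.92419071] slant 22.45336363938539 az -24.6121366899543 rms 0.0027863963522459273
 rect ((0.5136165618896484, -0.03385704755783081), (0.07822835445404053, 0.06177476793527603), 67.220947265625)
scene plate 1964 [ 0.62983559 -0.04176017  0.01110403]
((0.6255549788475037, -0.04886068403720856), (0.2625527083873749, 0.10662168264389038), 73.82801055908203) [[0.5377903580665588, -0.16009421646595], [0.6401930451393127, -0.18979065120220184], [0.7133195996284485, 0.0623728483915329], [0.6109169125556946, 0.09206928312778473]]
  ob [229 153  15  21] [ 0.326 -0.347  0.016] [ 0.302 -0.36   0.009] [ 0.409 -0.337  0.028] [183. 154.  87.]
  ob [280 172  24  15] [ 0.383 -0.119  0.02 ] [ 0.338 -0.167  0.008] [ 0.425 -0.075  0.033] [226. 130. 152.]
  ob [443 180  18  34] [0.385 0.431 0.06 ] [0.318 0.41  0.008] [0.406 0.45  0.094] [130. 122. 114.]
  ob [330 189  26  12] [0.421 0.074 0
[... 2414 characters left out ...]
685 -0.158  0.008] [ 0.762 -0.083  0.03 ] [ 37.  62. 109.]
  ob [312 218  22  22] [ 0.505 -0.036  0.02 ] [ 0.465 -0.082  0.008] [0.546 0.015 0.033] [35. 52. 26.]
  ob [475 252  48  39] [ 0.862 -0.445  0.058] [ 0.781 -0.45   0.008] [ 0.946 -0.44   0.082] [75. 68. 58.]
  ob [287 255  26  22] [ 0.376 -0.124  0.021] [ 0.331 -0.166  0.008] [ 0.424 -0.077  0.035] [163.  79.  92.]
  ob [338 262  17  15] [ 0.492 -0.2    0.017] [ 0.468 -0.224  0.011] [ 0.516 -0.175  0.021] [56. 49. 42.]
  ob [376 275  31  27] [ 0.585 -0.31   0.012] [ 0.527 -0.364  0.008] [ 0.616 -0.274  0.018] [37. 59. 97.]
  ob [314 323  35  25] [ 0.322 -0.354  0.016] [ 0.3   -0.367  0.009] [ 0.404 -0.342  0.028] [141.5 121.    0. ]
```

```bash
cat >> h.py <<'E'
from scipy.spatial.transform import Rotation as Ro
PC=np.array([.6232,-.0495]);PA=-16.3
def plan(xyz,az):
    "tool y down, tool x along azimuth az; prints rotvec(deg, tool) and shift in the present and in the final tool frame"
    s=r.read_state();R=Ro.from_quat(s['eef_rot']);a=np.radians(az)
    x=np.array([np.cos(a),np.sin(a),0]);y=np.array([0,0,-1.]);T=Ro.from_matrix(np.c_[x,y,np.cross(x,y)])
    d=np.array(xyz)-s['ee_pos']
    print('rotvec',np.round((R.inv()*T).as_rotvec(degrees=True),2),'shift now',np.round(R.inv().apply(d),4),'after turn',np.round(T.inv().apply(d),4))
    c,sn=np.cos(np.radians(PA)),np.sin(np.radians(PA));q=s['ee_pos'][:2]-PC
    print('t',s['time'],'tcp',np.round(s['ee_pos'],4),'in plate',np.round([c*q[0]+sn*q[1],-sn*q[0]+c*q[1]],4),'F',np.round(s['ft_force'],2),'w',s['width'])
E
python3 - <<'E'
from h import *
print(Ro.from_quat(r.read_state()['eef_rot']).as_matrix().round(3))
plan((.454,-.0095,.2),-24.2)
E
```

```text
[[ 0.892 -0.001  0.452]
 [-0.452 -0.001  0.892]
 [ 0.    -1.    -0.001]]
rotvec [ 0.07 -2.66  0.  ] shift now [ 0.4093  0.0224 -0.428 ] after turn [ 0.389   0.0219 -0.4466]
t 0.1 tcp [0.2822 0.5573 0.2219] in plate [-0.4976  0.4867] F [ 0.76 -0.83  0.02] w 0.0868736649131544
```

```bash
python3 -m jog '[[0,0,0,0,-2.7,0],[0.025,0.001,-0.028,0,0,0],[0.025,0.001,-0.028,0,0,0],[0.025,0.001,-0.028,0,0,0],[0.025,0.001,-0.028,0,0,0],[0.025,0.001,-0.028,0,0,0],[0.025,0.001,-0.028,0,0,0],[0.025,0.001,-0.028,0,0,0],[0.025,0.001,-0.028,0,0,0],[0.025,0.001,-0.028,0,0,0],[0.025,0.001,-0.028,0,0,0],[0.025,0.001,-0.028,0,0,0]]' 0.15 20; python3 -c "
from h import *
plan((.454,-.0095,.2),-24.2)"
```

```text
time: 1.1
ee_pos: [0.4064, 0.1527, 0.2044]
eef_rot: [0.695, -0.145, 0.139, -0.691]
ft_force: [1.3, 0.5, 0.0]
width: 0.0503
rotvec [ 0.43  0.99 -0.38] shift now [ 0.1077  0.0047 -0.1302] after turn [ 0.1099  0.0044 -0.1284]
t 1.1 tcp [0.4064 0.1527 0.2044] in plate [-0.2649  0.1332] F [1.29 0.52 0.02] w 0.05029830546799309
```

```bash
python3 -m jog '[[0.027,0.001,-0.032,0,1,0],[0.027,0.001,-0.032,0,0,0],[0.027,0.001,-0.032,0,0,0],[0.027,0.001,-0.032,0,0,0],[0,0.02,0,0,0,0],[0,0.03,0,0,0,0],[0,0,0,0,0,0]]'; python3 -c "
from h import *
plan((.454,-.0095,.1),-24.2)
c=snap('wrist','w1.png');W=cloud(c);m=biggest(green(c['image']));P=W[m];P=P[~np.isnan(P).any(1)]
print(m.sum(),P.min(0),P.max(0),cv2.minAreaRect(P[:,:2].astype(np.float32)))
b=P.mean(0);w,V=np.linalg.eigh(np.cov((P-b).T));n=V[:,0]*np.sign(V[2,0]);print(b,n,np.degrees(np.arctan2(n[1],n[0])))
"
```

```text
time: 1.68
ee_pos: [0.4519, -0.019, 0.15]
eef_rot: [0.692, -0.155, 0.152, -0.688]
ft_force: [-1.4, -0.5, -0.9]
width: 0.0503
rotvec [ 0.35 -0.84 -0.17] shift now [-0.002   0.05    0.0098] after turn [-0.002   0.05    0.0096]
t 1.6833 tcp [ 0.4519 -0.019   0.15  ] in plate [-0.173  -0.0189] F [-1.43 -0.46 -0.89] w 0.05031648750648072
2361 [ 0.45259231 -0.08040462  0.00414744] [0.55009819 0.01212725 0.15573388] ((0.49281948804855347, -0.027924444526433945), (0.0768122524023056, 0.10208677500486374), 67.09191131591797)
[ 0.5062273  -0.0337456   0.02147161] [ 0.54477663 -0.27683521  0.7915685 ] -26.93798302864081
```

View pics/w1.png

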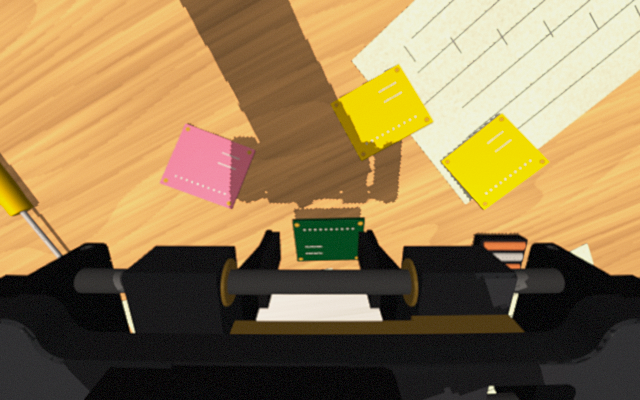

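The wrist view shows the board at (330,238) between the fingertips, with its raised edge toward the image top. It sits roughly in line with the fingers. Mixed-depth pixels disturbed the fit, so I'll redo it with a height filter.

```bash
python3 -c "
from h import *
c=snap('wrist');W=cloud(c);m=green(c['image'])&(W[...,2]<.036);m=biggest(m);P=W[m]
print(m.sum(),cv2.minAreaRect(P[:,:2].astype(np.float32)))
b=P.mean(0);w,V=np.linalg.eigh(np.cov((P-b).T));n=V[:,0]*np.sign(V[2,0]);print(b,n,np.degrees(np.arctan2(n[1],n[0])),np.degrees(np.arccos(n[2])),w**.5)
a=np.radians(-24.2);d=np.array([np.cos(a),np.sin(a)]);e=np.array([-d[1],d[0]])
print('along d',np.percentile(P[:,:2]@d,[1,99]),'tcp',r.read_state()['ee_pos'][:2]@d,'along e',np.percentile(P[:,:2]@e,[1,99]),r.read_state()['ee_pos'][:2]@e)
# raised edge line: top boundary of mask
v=np.array([(np.median(W[m[:,u].argmax()+2,u,:2],axis=0) if 0 else W[m[:,u].argmax()+2,u]) for u in range(300,361)]);print('edge az',np.degrees(np.polyfit(v[:,1],v[:,0],1)[0]),v[::20])
"
```

```text
2341 ((0.5102634429931641, -0.0349547415971756), (0.0770208090543747, 0.0649937316775322), 66.57948303222656)
[ 0.50720668 -0.03371453  0.01983808] [ 0.35086534 -0.15038354  0.92427177] -23.200339908284658 22.441201287973847 [0.00060723 0.02010045 0.02140561]
along d [0.44777494 0.51080011] tcp 0.4212656387753551 along e [0.13961334 0.21350604] 0.1699706324830021
edge az 24.963802355435913 [[ 0.47115477 -0.05078852  0.03069257]
 [ 0.4791256  -0.03016711  0.0313175 ]
 [ 0.48833996 -0.01022735  0.03136863]
 [ 0.49780466  0.0096895   0.03083483]]
```

```bash
python3 -m jog '[[0,0.03,0.007,0,-0.8,0],[0,0.036,0,0,0,0],[0,0.036,0,0,0,0],[0,0.024,0,0,0,0],[0,0.006,0,0,0,0],[0,0,0,0,0,0],[0,0,0,0,0,0]]'; python3 -c "
from h import *
plan((.454,-.0095,.015),-24.)"
```

```text
time: 2.37
ee_pos: [0.4663, -0.0036, 0.0297]
eef_rot: [-0.69, 0.139, -0.149, 0.694]
ft_force: [1.0, -0.5, -0.2]
width: 0.0501
rotvec [-0.49  0.5   0.69] shift now [-0.0091  0.0145 -0.0104] after turn [-0.0088  0.0147 -0.0103]
t 2.3667 tcp [ 0.4663 -0.0036  0.0297] in plate [-0.1635 -0.    ] F [ 0.95 -0.48 -0.25] w 0.050070348250390556
```

```bash
python3 -m jog '[[-0.004,0.006,-0.01,-0.5,0.5,0.7],[0,0.006,0,0,0,0],[0,0,0,0,0,0]]'; python3 -c "
from h import *
plan((.4574,-.0058,.015),-24.)"
```

```text
time: 2.62
ee_pos: [0.4614, -0.0105, 0.0214]
eef_rot: [-0.691, 0.145, -0.148, 0.693]
ft_force: [-0.5, -0.0, -0.1]
width: 0.0501
rotvec [-0.22  0.04  0.23] shift now [-0.0056  0.0063  0.0027] after turn [-0.0056  0.0064  0.0027]
t 2.6167 tcp [ 0.4614 -0.0105  0.0214] in plate [-0.1662 -0.008 ] F [-0.52 -0.04 -0.09] w 0.050053189187042185
```

```bash
python3 -m jog '[[0.004,0.005,-0.002,0,0,0.2],[0.005,0,0,0,0,0],[0.004,0,0,0,0,0],[0.004,0,0,0,-1,0],[0.004,0,0,0,-1,0],[0,0,0,0,0,0]]'; python3 -c "
from h import *
plan((.4574,-.0058,.015),-16.3)
c=snap('wrist','w2.png');W=cloud(c);m=green(c['image'])&(W[...,2]<.036);m=biggest(m);P=W[m]
print(m.sum(),cv2.minAreaRect(P[:,:2].astype(np.float32)))
c=snap('scene');cv2.imwrite('pics/s2.png',cv2.resize(c['image'][170:270,230:390,::-1],(640,400)))
"
```

```text
time: 3.12
ee_pos: [0.4831, -0.0221, 0.0176]
eef_rot: [-0.693, 0.132, -0.135, 0.696]
ft_force: [-0.6, -0.3, 0.4]
width: 0.0505
rotvec [-0.32 -5.49  0.14] shift now [-0.03    0.0025  0.0056] after turn [-0.0293  0.0026  0.0085]
t 3.1167 tcp [ 0.4831 -0.0221  0.0176] in plate [-0.1421 -0.0131] F [-0.63 -0.32  0.37] w 0.05050245317123906
2345 ((0.5287920832633972, -0.04172530397772789), (0.07834680378437042, 0.03355453535914421), 67.64205169677734)
```

View pics/w2.png

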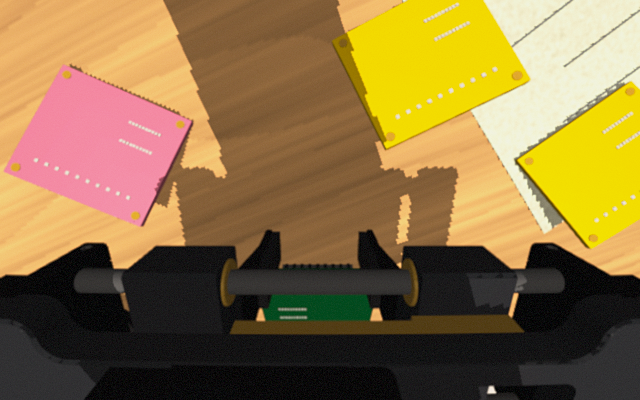

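The wrist view now shows the board (265–370, 270–320) up against the crossbar and fingers, so it is largely hidden. I'll use the side and scene views from here on.

```bash
python3 -m jog '[[0.004,0,0,0,-1.3,0],[0.004,0.001,0,0,-1.3,0],[0.004,0.0,0,0,-1.3,0],[0.002,0,0,0,-1.3,0],[0,0,0,0,0,0]]'; python3 -c "
from h import *
plan((.4574,-.0058,.015),-16.3)
o=[]
for n in ('side','scene'):
    c=snap(n);W=cloud(c);m=green(c['image'])&(np.abs(W[...,0]-.53)<.12)&(np.abs(W[...,1]+.03)<.12)&(W[...,2]<.06)
    P=W[m];cc,sn=np.cos(np.radians(PA)),np.sin(np.radians(PA));q=P[:,:2]-PC;q=np.c_[cc*q[:,0]+sn*q[:,1],-sn*q[:,0]+cc*q[:,1],P[:,2]]
    print(n,m.sum(),np.round(np.percentile(q,[2,50,98],axis=0),4).tolist())
    b=P.mean(0);w,V=np.linalg.eigh(np.cov((P-b).T));nn=V[:,0]*np.sign(V[2,0]);print(np.degrees(np.arctan2(nn[1],nn[0])),np.degrees(np.arccos(nn[2])),w**.5)
    y,x=(170,270) if n=='side' else (165,245)
    o.append(cv2.resize(c['image'][y:y+100,x:x+120,::-1],(400,333)))
cv2.imwrite('pics/b3.png',np.hstack(o))
"
```

```text
time: 3.63
ee_pos: [0.4948, -0.0264, 0.0161]
eef_rot: [-0.698, 0.101, -0.102, 0.702]
ft_force: [-0.1, -0.3, 0.6]
width: 0.0503
rotvec [-0.3  -0.15  0.02] shift now [-0.0417  0.0012  0.0091] after turn [-0.0417  0.0011  0.0092]
t 3.6333 tcp [ 0.4948 -0.0264  0.0161] in plate [-0.1297 -0.0138] F [-0.11 -0.29  0.57] w 0.05027030602879295
side 64 [[-0.0827, -0.057, 0.0034], [-0.0635, -0.0337, 0.0091], [-0.0555, 0.018, 0.0176]]
-14.931381514620274 21.69773593215916 [0.00168774 0.00667309 0.02424247]
scene 335 [[-0.1133, -0.0496, 0.0047], [-0.0873, -0.0103, 0.0184], [-0.0598, 0.0228, 0.0301]]
-15.317779084906654 21.763614377624016 [0.0028714  0.01695106 0.02172688]
```

View pics/b3.png

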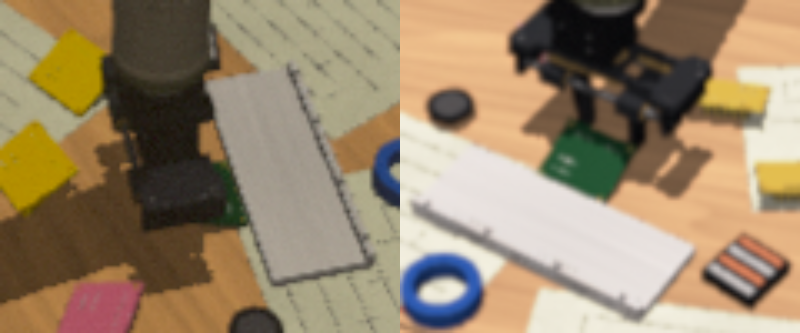

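Board is parallel to the plate (about 1° off), with a gap of a few mm. Next I butt it and follow the tipping arc.

```bash
python3 -m jog '[[0.004,0,0,0,0,0],[0.004,-0.004,0,0,0,0],[0.004,-0.006,0,0,0,0],[0.004,-0.007,0,0,0,0],[0.004,-0.006,0,0,0,0],[0,0,0,0,0,0]]'; cat > look.py <<'E'
from h import *
import sys
plan((.4574,-.0058,.015),-16.3)
o=[]
for n in ('side','scene'):
    c=snap(n);W=cloud(c);m=green(c['image'])&(np.abs(W[...,0]-.56)<.15)&(np.abs(W[...,1]+.03)<.12)&(W[...,2]<.1)
    P=W[m];cc,sn=np.cos(np.radians(PA)),np.sin(np.radians(PA));q=P[:,:2]-PC;q=np.c_[cc*q[:,0]+sn*q[:,1],-sn*q[:,0]+cc*q[:,1],P[:,2]]
    print(n,m.sum(),np.round(np.percentile(q,[2,50,98],axis=0),4).tolist())
    b=P.mean(0);w,V=np.linalg.eigh(np.cov((P-b).T));nn=V[:,0]*np.sign(V[2,0]);print('az',np.degrees(np.arctan2(nn[1],nn[0])),'tilt',np.degrees(np.arccos(nn[2])),w**.5)
    y,x=(170,270) if n=='side' else (165,245)
    o.append(cv2.resize(c['image'][y:y+100,x:x+120,::-1],(400,333)))
cv2.imwrite('pics/'+sys.argv[1],np.hstack(o))
E
python3 look.py b4.png
```

```text
time: 4.23
ee_pos: [0.5091, -0.0304, 0.0382]
eef_rot: [-0.698, 0.107, -0.098, 0.702]
ft_force: [-0.8, -0.4, 1.0]
width: 0.0499
rotvec [-0.23 -0.34 -0.72] shift now [-0.0562  0.024   0.0087] after turn [-0.0565  0.0232  0.0091]
t 4.2333 tcp [ 0.5091 -0.0304  0.0382] in plate [-0.1149 -0.0137] F [-0.79 -0.41  1.04] w 0.049886852863289165
side 32 [[-0.0833, -0.0563, 0.0044], [-0.0672, -0.0493, 0.0187], [-0.054, -0.0318, 0.0344]]
az -23.105609242494957 tilt 48.20285009200168 [0.00134828 0.00549941 0.01324636]
scene 354 [[-0.0993, -0.0501, 0.0083], [-0.0784, -0.0136, 0.029], [-0.058, 0.0224, 0.0494]]
az -18.113946575488658 tilt 44.14923804664926 [0.00288067 0.0164065  0.02189773]
```

```bash
python3 -m jog '[[0.005,-0.004,0,0,0,-0.5],[0.006,-0.004,0,0,0,0],[0.006,-0.004,0,0,0,0],[0.006,-0.0035,0,0,0,0],[0.006,-0.003,0,0,0,0],[0,0,0,0,0,0]]'; python3 look.py b5.png
```

```text
time: 4.83
ee_pos: [0.539, -0.0395, 0.0572]
eef_rot: [-0.698, 0.103, -0.101, 0.701]
ft_force: [0.2, 0.6, -0.3]
width: 0.0501
rotvec [-0.21 -0.33 -0.19] shift now [-0.0877  0.0425  0.0088] after turn [-0.0878  0.0422  0.0094]
t 4.8333 tcp [ 0.539  -0.0395  0.0572] in plate [-0.0836 -0.014 ] F [ 0.19  0.61 -0.27] w 0.05011251896981048Traceback (most recent call last):
  File "look.py", line 8, in <module>
    print(n,m.sum(),np.round(np.percentile(q,[2,50,98],axis=0),4).tolist())
                             ~~~~~~~~~~~~~^^^^^^^^^^^^^^^^^^^^
    return _quantile_unchecked(
        a, q, axis, out, overwrite_input, method, keepdims, weights)
    return _ureduce(a,
                    func=_quantile_ureduce_func,
    ...<5 lines>...
                    overwrite_input=overwrite_input,
                    method=method)
    r = func(a, **kwargs)
    result = _quantile(arr,
                       quantiles=q,
    ...<2 lines>...
                       out=out,
                       weights=wgt)
    slices_having_nans = np.isnan(arr[-1, ...])
                                  ~~~^^^^^^^^^
IndexError: index -1 is out of bounds for axis 0 with size 0
```

The side view doesn't see the board at this angle, so I'm making the look tolerant of that.

```bash
sed -i "s/('side','scene')/('scene','side')/; s/^    P=W\[m\];cc/    if m.sum()<20: print(n,'none'); m=W[...,2]>9 if 0 else (W[...,2]>.9)\n    P=W[m];cc/" look.py; python3 look.py b5.png
```

```text
rotvec [-0.2  -0.33 -0.22] shift now [-0.0871  0.0422  0.0089] after turn [-0.0872  0.0419  0.0095]
t 4.8833 tcp [ 0.5384 -0.0394  0.0569] in plate [-0.0842 -0.0141] F [-0.55 -0.16  0.27] w 0.05036950654100828
scene 277 [[-0.0698, -0.0497, 0.0157], [-0.0606, -0.0109, 0.0422], [-0.0521, 0.0216, 0.0674]]
az -16.676592517422744 tilt 74.76266916997128 [0.00229432 0.01559588 0.02159321]
side noneTraceback (most recent call last):
  File "look.py", line 9, in <module>
    print(n,m.sum(),np.round(np.percentile(q,[2,50,98],axis=0),4).tolist())
                             ~~~~~~~~~~~~~^^^^^^^^^^^^^^^^^^^^
    return _quantile_unchecked(
        a, q, axis, out, overwrite_input, method, keepdims, weights)
    return _ureduce(a,
                    func=_quantile_ureduce_func,
    ...<5 lines>...
                    overwrite_input=overwrite_input,
                    method=method)
    r = func(a, **kwargs)
    result = _quantile(arr,
                       quantiles=q,
    ...<2 lines>...
                       out=out,
                       weights=wgt)
    slices_having_nans = np.isnan(arr[-1, ...])
                                  ~~~^^^^^^^^^
IndexError: index -1 is out of bounds for axis 0 with size 0
```

Tilt 75° and azimuth correct, as modelled. Now push over.

```bash
sed -i "s/^    if m.sum()<20.*/    if m.sum()<20: print(n,'none'); continue/" look.py
python3 -m jog '[[0.006,-0.002,0,0,0,0],[0.006,-0.001,0,0,0,0],[0.005,-0.001,0,0,0,0],[0.005,0,0,0,0,0],[0.005,0,0,0,0,0],[0.005,0,0,0,0,0],[0.005,0,0,0,0,0],[0,0,0,0,0,0]]'; python3 look.py b6.png
```

```text
time: 5.65
ee_pos: [0.5758, -0.0506, 0.0596]
eef_rot: [-0.698, 0.104, -0.1, 0.701]
ft_force: [0.7, -0.3, 0.6]
width: 0.0505
rotvec [-0.17 -0.29 -0.38] shift now [-0.126   0.0454  0.009 ] after turn [-0.1262  0.0446  0.0098]
t 5.65 tcp [ 0.5758 -0.0506  0.0596] in plate [-0.0452 -0.0144] F [ 0.71 -0.29  0.64] w 0.050504787085623316
scene 95 [[-0.0641, -0.0516, 0.0107], [-0.022, -0.0113, 0.0185], [-0.013, 0.0192, 0.0257]]
az 169.84129494182946 tilt 8.176940007254675 [0.0026429  0.01509483 0.02244805]
side 38 [[-0.0227, -0.0541, 0.0132], [-0.0135, -0.0372, 0.0167], [-0.0065, -0.0185, 0.0201]]
az -40.488283402398174 tilt 3.6748296306850343 [0.00220676 0.0040442  0.01085391]
```

```bash
python3 -m jog '[[-0.02,-0.01,0,0,0,0],[-0.03,-0.01,0,0,0,0],[-0.03,-0.01,0,0,0,0],[-0.02,0,0,0,0,0],[0,0,0,0,0,0]]' -0.5; python3 look.py b6.png
```

```text
time: 6.17
ee_pos: [0.4742, -0.0216, 0.0892]
eef_rot: [-0.699, 0.106, -0.099, 0.7]
ft_force: [0.7, -0.3, -0.2]
width: 0.0257
rotvec [-0.04 -0.33 -0.57] shift now [-0.0199  0.0744  0.0103] after turn [-0.0206  0.0742  0.0104]
t 6.1667 tcp [ 0.4742 -0.0216  0.0892] in plate [-0.1508 -0.015 ] F [ 0.65 -0.29 -0.24] w 0.02566096297582807
scene 178 [[-0.0668, -0.0492, 0.0109], [-0.0285, -0.0118, 0.0157], [-0.0062, 0.0217, 0.0203]]
az -113.17531852135201 tilt 0.47947187995183 [0.00248261 0.02165237 0.02179133]
side 240 [[-0.0726, -0.0561, 0.0123], [-0.0442, -0.0258, 0.0167], [-0.0077, 0.0163, 0.0216]]
az -40.03854646609695 tilt 0.26452059272102046 [0.00253227 0.02022074 0.02256588]
```

View pics/b6.png

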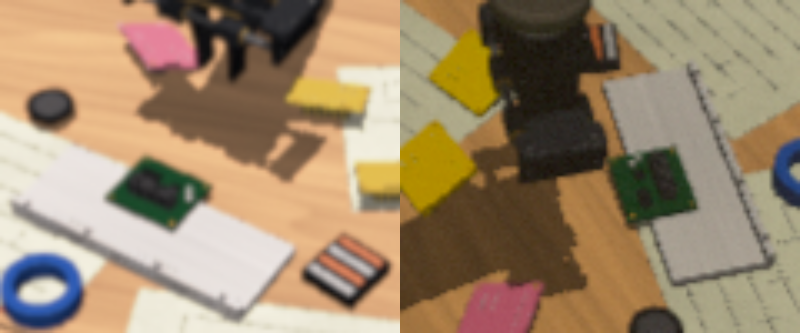

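The board lies flat and face up, overhanging the front edge by about 22 mm (centre x ≈ -39 mm). I'll push it along with the fingertips on the heat sink, keeping above the board's other parts.

```bash
python3 -m jog '[[0.03,0,-0.001,0,-0.3,-0.5],[0.03,0,0,0,0,0],[0.026,0,0,0,0,0],[0.004,0.015,0,0,0,0],[0,0.02,0,0,0,0],[0,0.01,0,0,0,0],[0,0,0,0,0,0],[0,0,0,0,0,0]]'; python3 look.py b7.png
```

```text
time: 6.93
ee_pos: [0.5731, -0.0519, 0.0419]
eef_rot: [0.7, -0.098, 0.102, -0.7]
ft_force: [0.0, 0.5, 0.8]
width: 0.0219
rotvec [-0.    0.04  0.34] shift now [-0.1242  0.0261  0.0119] after turn [-0.124   0.0269  0.0118]
t 6.9333 tcp [ 0.5731 -0.0519  0.0419] in plate [-0.0474 -0.0164] F [0.04 0.55 0.78] w 0.021873975117988914
scene 157 [[-0.0688, -0.0489, 0.0114], [-0.0218, -0.0082, 0.0158], [-0.0059, 0.0219, 0.0221]]
az -127.52113040624397 tilt 1.806454372621724 [0.00403001 0.02012025 0.02279618]
side 25 [[-0.0681, -0.0548, 0.0141], [-0.0155, -0.0429, 0.0174], [-0.0068, 0.0036, 0.0221]]
az 161.26811383969525 tilt 2.120186685200359 [0.00217697 0.00587055 0.02044002]
```

```bash
python3 -m jog '[[-0.009,0,0,0,0,0.3],[0,0.008,0,0,0,0],[0,0.007,0,0,0,0],[0,0,0,0,0,0]]'; python3 -m jog '[[0.004,0,0,0,0,0],[0.004,0,0,0,0,0],[0.004,0,0,0,0,0],[0.004,0,0,0,0,0],[0.004,0,0,0,0,0],[0.004,0,0,0,0,0],[0,0,0,0,0,0]]';python3 look.py b7.png
```

```text
time: 7.37
ee_pos: [0.5648, -0.0482, 0.0292]
eef_rot: [-0.699, 0.098, -0.101, 0.701]
ft_force: [0.2, 0.2, -0.5]
width: 0.0221
time: 7.95
ee_pos: [0.5907, -0.0554, 0.0294]
eef_rot: [-0.699, 0.098, -0.101, 0.701]
ft_force: [0.2, 0.6, -0.1]
width: 0.0218
rotvec [-0.21  0.12  0.29] shift now [-0.142   0.0138  0.0105] after turn [-0.1419  0.0144  0.0102]
t 7.95 tcp [ 0.5907 -0.0554  0.0294] in plate [-0.0295 -0.0148] F [ 0.16  0.65 -0.08] w 0.021777543824541508
scene 131 [[-0.0502, -0.0481, 0.0118], [-0.0024, -0.0056, 0.0155], [0.0112, 0.0222, 0.0216]]
az -122.74418799290275 tilt 1.417245591145734 [0.00224562 0.01757898 0.02296833]
side none
```

The board is sliding as intended; about 28 mm to go.

```bash
python3 -m jog '[[0.004,0,0,0,0,0],[0.004,0,0,0,0,0],[0.004,0,0,0,0,0],[0.004,0,0,0,0,0],[0.004,0,0,0,0,0],[0.003,0,0,0,0,0],[0,0,0,0,0,0]]';python3 look.py b8.png; python3 -m jog '[[0.003,0,0,0,0,0],[0.002,0,0,0,0,0]]';python3 -m jog '[[0.002,0,0,0,0,0],[0.002,0,0,0,0,0]]'
```

```text
time: 8.63
ee_pos: [0.6141, -0.0622, 0.0293]
eef_rot: [-0.699, 0.098, -0.101, 0.701]
ft_force: [0.5, -0.1, 1.0]
width: 0.0219
rotvec [-0.21  0.13  0.23] shift now [-0.1662  0.0137  0.0104] after turn [-0.1662  0.0143  0.0101]
t 8.6333 tcp [ 0.6141 -0.0622  0.0293] in plate [-0.0052 -0.0147] F [ 0.55 -0.13  1.03] w 0.021903042138954273
scene 128 [[-0.0248, -0.0478, 0.0107], [0.0211, -0.0025, 0.0159], [0.033, 0.0224, 0.0345]]
az 60.11108362981407 tilt 0.9608470144457782 [0.00540525 0.01628422 0.02316262]
side none
time: 8.9
ee_pos: [0.618, -0.0632, 0.0293]
eef_rot: [-0.699, 0.098, -0.101, 0.701]
ft_force: [-6.3, 2.5, 3.1]
width: 0.0216
time: 9.07
ee_pos: [0.6181, -0.0631, 0.0286]
eef_rot: [-0.698, 0.102, -0.097, 0.702]
ft_force: [-11.3, 2.2, 8.1]
width: 0.0218
```

Contact with the stop (11 N). I'll back off, rise and check.

```bash
python3 -m jog '[[-0.006,0,0,0,0,0],[-0.01,-0.01,0,0,0,0],[-0.02,-0.03,0,0,0,0],[-0.03,-0.03,0,0,0,0],[-0.04,-0.02,0,0,0,0],[-0.04,-0.02,0,0,0,0],[0,0,0,0,0,0],[0,0,0,0,0,0]]';python3 look.py b9.png; python3 - <<'E'
from h import *
for n in('scene','side'):
    c=snap(n);W=cloud(c);z=W[...,2]
    cc,s=np.cos(np.radians(PA)),np.sin(np.radians(PA));q=W[...,:2]-PC;X=cc*q[...,0]+s*q[...,1];Y=-s*q[...,0]+cc*q[...,1]
    m=(green(c['image'])&(abs(X)<.06)&(abs(Y)<.1)).astype(np.uint8)
    m=cv2.morphologyEx(m,cv2.MORPH_CLOSE,np.ones((7,7)))
    k=(m>0)&(z>.008)&(z<.03);b=cv2.minAreaRect(np.c_[X[k],Y[k]].astype(np.float32));print(n,b)
    ob=(z>.008)&(z<.15)&(W[...,0]>.3)&(W[...,0]<.95)&(np.abs(W[...,1])<.45)
    kk,l,st,_=cv2.connectedComponentsWithStats(ob.astype(np.uint8))
    for i in range(1,kk):
        if st[i,4]>25: print('  ',np.round(np.median(W[l==i],0),3))
E
```

```text
time: 9.73
ee_pos: [0.4784, -0.0232, 0.1403]
eef_rot: [-0.698, 0.1, -0.098, 0.703]
ft_force: [0.9, -0.5, -0.9]
width: 0.0221
rotvec [-0.39  0.17 -0.26] shift now [-0.0244  0.1255  0.0101] after turn [-0.025   0.1253  0.0108]
t 9.7333 tcp [ 0.4784 -0.0232  0.1403] in plate [-0.1464 -0.0154] F [ 0.92 -0.5  -0.85] w 0.02211229019920456
scene 158 [[-0.0226, -0.0486, 0.0118], [0.0091, -0.0092, 0.0159], [0.0318, 0.0218, 0.0211]]
az -135.63096367885782 tilt 0.7194175450652334 [0.00241333 0.02002045 0.02188028]
side 219 [[-0.0267, -0.0558, 0.0121], [0.0016, -0.0234, 0.0172], [0.0379, 0.014, 0.0215]]
az 4.402148335507602 tilt 0.7567254860918288 [0.00242356 0.01995638 0.02257662]
scene ((0.0045046210289001465, -0.013799309730529785), (0.07419625669717789, 0.061498288065195084), 87.68921661376953)
   [ 0.327 -0.348  0.016]
   [ 0.384 -0.12   0.02 ]
   [0.384 0.431 0.059]
   [0.42  0.074 0.021]
   [ 0.497 -0.198  0.016]
   [ 0.556 -0.331  0.012]
   [ 0.635 -0.043  0.013]
   [0.515 0.168 0.02 ]
   [ 0.873 -0.44   0.048]
   [0.632 0.142 0.015]
   [ 0.732 -0.117  0.021]
   [0.758 0.271 0.01 ]
side ((0.005482427775859833, -0.018911167979240417), (0.07755333930253983, 0.06715751439332962), 88.29561614990234)
   [0.752 0.26  0.01 ]
   [0.35  0.415 0.055]
   [0.636 0.133 0.017]
   [0.5   0.167 0.019]
   [ 0.619 -0.066  0.013]
   [0.406 0.069 0.02 ]
   [ 0.722 -0.123  0.022]
   [ 0.861 -0.445  0.056]
   [ 0.376 -0.122  0.02 ]
   [ 0.492 -0.201  0.017]
   [ 0.585 -0.311  0.012]
   [ 0.322 -0.354  0.017]
```

View pics/b9.png

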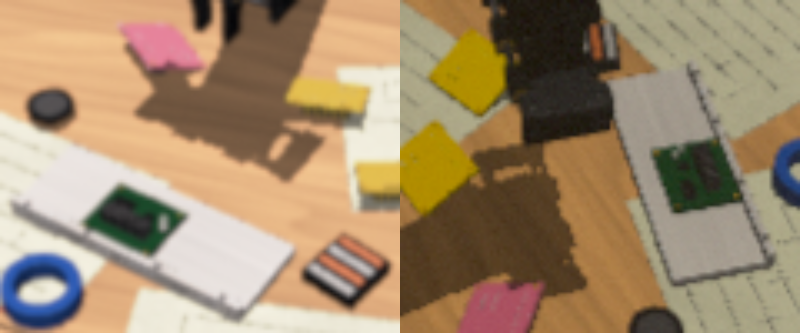

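```bash
python3 -c "
from bench import r
print(r.close_job())"
```

```text
the job is handed in; nothing more can be done
None
```

The board is face up on the plate with its leading side against the stop bar, and I handed the job in at about 10 s of the 43 s allowed. No verdict is reported on hand-in.

- **What I did:** I pushed the raised edge with two spread fingertips while turning the board parallel to the plate. Once it butted against the plate's front edge, I followed the tipping arc until it went over. I then pushed on the heat sink until the board met the stop bar, where the force rose to about 11 N, and backed the arm clear.
- **Board position at the last check:** It lay flat to within 1°. Its centre was at x ≈ 4.5 mm (scene camera) and 5.5 mm (side camera) in the plate frame, against an allowed 2 to 10 mm. Its y was about -14 to -19 mm, and it was about 2° off parallel. The two views disagree by 1 mm in x and 5 mm in y, and the camera calibration is good to about 2 mm.
- **Bystanders:** In the scene view they read within 3 mm of their start, except the dish at about 11 mm. The side view has the dish unmoved and the arm never went near it, so I put that down to noise. The side view showed the battery box shifted about 14 mm, but the arm partly hid it there and the scene view had it unmoved.

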